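# Keyed plug gauge into a belt pulley hub, held home against the spring

### The job

Check the pulley's keyway: lift the keyed plug gauge out of the blue storage block, start its round nose in the bore of the pulley on the checking fixture and turn it until the key drops into the keyway. Push it fully home, so that its collar sits flush on the hub and the spring pusher below is pressed right down, and finish still holding it and pushing it home, without letting go. Leave the bronze bush, the steel cylinder square and the oil bottle where they stand.

Things in the scene. Friction and masses are not known exactly. Their poses are not given: they have to be found in the camera images.
- keyed_plug: Loose keyed plug gauge, 0.13 to 0.25 kg. Origin: centre of the collar's underside; +z up along the gauge, key on its +x side (red line on the collar, red dot on the handle top). Collar 47 mm across, z 0 to 6 mm. Black handle 30 mm along x, 20 mm along y (flats to grip), z 6 to 58 mm. Starts upright in the block, collar on its top, +x within 0.75 rad of world +x.
- plug_nose (a point): Centre of the lower end of the gauge's steel shaft, 30 mm below its origin. Shaft 24 mm across, end chamfered (2.5 mm wide, 3.5 mm high); its lowest 10 mm are plain round.
- plug_key (a point): Lower outer edge of the gauge's key: 16.5 mm from the axis towards the gauge's +x, 20 mm below its origin. The key is a rib 8 mm wide from there up to the collar.
- rack: Blue storage block, fixed, 84 x 84 x 40 mm high, origin at the centre of its underside; a round hole 37 mm across from its top takes shaft and key of the gauge with play.
- fixture: Checking fixture, fixed, grey foot 132 mm across; origin at the centre of its underside; its +x within 0.5 rad of world +x. On it is fixed an aluminium pulley, rim 96 mm across, top 52 mm up. The pulley's angle varies and is not measured: its keyway (a notch in the bore, seen from above) points along the fixture's +x give or take up to 0.5 rad.
- bore_mouth (a point): Centre of the pulley bore at the hub's top face, 60 mm above the plate (hub 54 mm across). Bore 26 mm across and 32 mm long; keyway 10 mm wide, bottom 18 mm from the axis, full length. Key out of line: it rests on the hub face, gauge origin 20 mm above this point. It drops in when within about 0.06 rad of line. Fully home the gauge's origin is at this point.
- pusher (a joint): Spring pusher (brass pin) in the bore, m: 0 = up, grows as pressed down, stop 0.012. Its top is 20 mm below the hub face when up; the gauge meets it 10 mm before home and presses it to 0.010 when home. Spring 5 N at first, 10 N at home; lifts the gauge if let go. A red pointer at the fixture's -x side sinks with it to a green line.
- bush: Bystander: loose bronze bush, 28 mm across, 27 mm high, origin at the centre of its underside.
- cylinder_square: Bystander: loose ground steel cylinder with black cap, 38 mm across, 80 mm high, origin at the centre of its underside.
- oil_bottle: Bystander: loose oil bottle with a red spout, 37 mm across, 120 mm high, origin at the centre of its underside.

How it is judged:
On the way, in this order (a step that is already met when the one before it is completed fails the run):
1. the gauge is lifted clear out of the storage block by the fingers (z of keyed_plug in the frame of rack above 0.072 m and contact force between the fingers and keyed_plug above 1 N), for 0.1 s.
2. its nose is in the bore (gauge origin less than 27 mm above the hub face and within 5 mm of the bore's axis) and the key is not yet home (z of keyed_plug in the frame of bore_mouth below 0.027 m and horizontal distance between keyed_plug and bore_mouth below 0.005 m and value of joint pusher below 0.003 m).
At the end, for the whole second after the job is handed in: The gauge is held by the fingers (more than 2 N) and pushed fully home: its collar within 2 mm of the hub face, its axis within 3 mm of the bore's, upright within 0.08 rad, the spring pusher pressed more than 8 mm; all kept up through the last second (z of keyed_plug in the frame of bore_mouth below 0.002 m and horizontal distance between keyed_plug and bore_mouth below 0.003 m and angle between keyed_plug's own z axis and vertical below 0.08 rad and value of joint pusher above 0.008 m and contact force between the fingers and keyed_plug above 2 N); the arm keeps its last pose, push and grip.
It fails at once if the bush is moved more than 30 mm or tipped (distance of bush from where it was at the start of the episode above 0.03 m or angle between bush's own z axis and vertical above 0.5 rad).
It fails at once if the cylinder square is moved more than 30 mm or tipped (distance of cylinder_square from where it was at the start of the episode above 0.03 m or angle between cylinder_square's own z axis and vertical above 0.5 rad).
It fails at once if the oil bottle is moved more than 30 mm or tipped (distance of oil_bottle from where it was at the start of the episode above 0.03 m or angle between oil_bottle's own z axis and vertical above 0.5 rad).
It also fails if it takes over 54 s, if anything falls off the work surface, if the arm or the gripper's body presses on something with over 40 N, if the wrist force passes 120 N, or if a joint passes its speed limit or range.

### The arm

A 6-joint arm with a two-finger parallel gripper is mounted at the origin on a cart in front of the work surface, level with it; the furniture and walls round the work are solid. World frame = base frame: x ahead of the robot, y to its left, z up, the work surface at z = 0. Lengths are in m, angles in rad, forces in N, time in s.
With the tool pointing down it reaches from about 0.35 to 0.775 m from the base axis. Payload 5.5 kg.
Tool frame: the origin (TCP) lies between the finger pads; the fingertips stand 19 mm ahead of it and the grasp point (between the pads) is the TCP; z points along the fingers, x is the direction in which the jaws open and shut, and the axes are right-handed (so a half turn about z gives the same grasp; the last joint's range is limited). The gripper opens to 85 mm and grips with 20 to 120 N. Pads are 22 mm wide; open, the fingers measure 114 mm over their backs; the gripper's body (76 mm by 85 mm) begins 54 mm behind the grasp point. The pads swing forward as they close: fully open they stand 13 mm farther back than shut.
Start: joints at [1.143, 0.313, 0.046, 1.304, 0, 1.431], TCP at [0.163, 0.551, 0.25] pointing down, gripper open.
Joint ranges: [-2.76, 2.76], [-0.86, 1.69], [-1.03, 1.26], [-2.2, 2.34], [-1.47, 1.5], [-3.14, 3.14]. Speed limits (rad/s): [2.57, 2.57, 3.14, 3.14, 3.14, 3.14].

### API

Orientations are given as a unit quaternion [w, x, y, z].
In Python, from workcell import env gives the robot as it stands. The module is installed in compiled form; this text tells all that it offers.
- The arm moves only by the tool carry_out, never from a script. Its argument "steps" is a list of rows, each a list of 7 numbers: the gripper command: -1 is shut, 1 is fully open, values between are in proportion, then the shift along the tool's x, y, z in m, then the turn, a rotation vector about the tool's x, y, z in rad. A call has 1 to 20 rows; each row shifts and turns the commanded pose from where the row before left it, along the tool's axes as they then stand; what a row does not reach is not made up. A row lasts 1/8 s, in which the tool goes at most 62.5 mm and 10.7 degrees, less where a joint would pass 70% of its speed; a pose out of reach is approached as far as the arm can. A call with a gripper value outside its range is refused whole. The fingers move at their own pace and stop on an object; "grip_force" is the grip in N (left out, the last holds). Time passes only in rows, so rows that do not move let the fingers close. It gives the time, the measured TCP pose, the force and the opening at its end, in the units of the state.
- env.get_state(): the state, without advancing time (a new reading comes with each control period).
- env.read_camera(name): name is "scene" or "side" or "wrist"; returns a dict with "color" (420x560x3 uint8, red, green, blue), "K" (3x3 intrinsics, pixels), "R" (3x3) and "t" (3): a world point X has camera coordinates R X + t. Camera axes: x right, y down, z forward; pixel columns grow to the right and rows downward; lengths in m; the calibration is good to about 2 mm. The wrist camera is an equidistant fisheye: a pixel r from the principal point sees the ray r / f radians off the axis. A picture is of the moment at which its call begins. There is no depth.
- env.hand_in(): hands the job in, once; it reports no verdict.
The state is a dict: "clock": time; "joint_pos": joint angles; "qvel": joint speeds; "tau": joint torques, N m; "tcp_pos": TCP position; "orientation": TCP orientation; "wrist_force": force on the tool from outside, world axes, zero at the start; "ft_torque": the same for the moment, N m; "finger_gap": finger opening in m.
Only numpy, scipy, OpenCV 4.12 (cv2) and the standard library are available. Lean on these libraries where they do the work, as an engineer would, in place of code of your own. Each camera call takes 0.05 s, during which the arm holds its last target. There are 200 camera calls.

## Working session

There is one attempt and no reset: what is moved stays moved. The work goes in short steps, Python scripts to look and compute and a tool call to move; the robot and the scene stay as the last step left them, time stands still between calls to the robot, and variables do not carry over. Pictures are saved under pics/ and viewed, about 8 in all and at most 12, crops included, and the job is handed in when it is done.

Besides the shell and the picture viewer there is one more tool, called after "Call:" as name(argument=value, ...), one argument or row to a line, values as JSON. carry_out: Moves the arm, as the interface text tells. Its arguments: {"type":"object","properties":{"steps":{"type":"array","items":{"type":"array","items":{"type":"number"}}},"grip_force":{"type":"number"}},"required":["steps"]}

```bash
mkdir -p pics; cat > h.py <<'E'
import numpy as np, cv2
from workcell import env
def cam(n,save=None):
    c=env.read_camera(n); 
    if save: cv2.imwrite('pics/'+save,c['color'][:,:,::-1])
    return c
def ray(c,uv,fish=False):
    K,R,t=[np.array(c[k]) for k in 'KRt']
    x=(uv[0]-K[0,2])/K[0,0]; y=(uv[1]-K[1,2])/K[1,1]
    if fish:
        r=np.hypot(x,y); s=np.sin(r)/max(r,1e-9); d=np.array([x*s,y*s,np.cos(r)])
    else: d=np.array([x,y,1.])
    return -R.T@t, R.T@(d/np.linalg.norm(d))
def onz(c,uv,z,fish=False):
    o,d=ray(c,uv,fish); return o+d*(z-o[2])/d[2]
def proj(c,X,fish=False):
    K,R,t=[np.array(c[k]) for k in 'KRt']
    p=R@np.array(X)+t
    if fish:
        rr=np.hypot(p[0],p[1]); th=np.arctan2(rr,p[2]); q=p[:2]/max(rr,1e-9)*th
    else: q=p[:2]/p[2]
    return np.array([K[0,0]*q[0]+K[0,2],K[1,1]*q[1]+K[1,2]])
E
python3 - <<'E'
from h import *
a=[cam(n)['color'] for n in('scene','side','wrist')]
for n,i in zip('abc',a): cv2.imwrite(f'pics/{n}.png',i[:,:,::-1])
cv2.imwrite('pics/m1.png',cv2.resize(np.vstack([np.hstack(a[:2]),np.hstack([a[2],a[2]*0])]),(800,600))[:,:,::-1])
s=env.get_state(); print(s)
E
```

```text
{'clock': 0.15, 'joint_pos': array([ 1.14340546e+00,  3.13834180e-01,  4.52434722e-02,  1.30359438e+00,
       -1.63838854e-05,  1.43118520e+00]), 'qvel': array([2.47341670e-04, 2.48221922e-05, 4.89128424e-03, 8.83928130e-04,
       3.52293394e-04, 1.29409727e-03]), 'tau': array([ 1.37336719e-03, -4.81065238e+01,  2.98816037e+01,  1.39057345e-02,
       -1.59478082e-04,  1.81209816e-05]), 'tcp_pos': array([0.16307093, 0.55102383, 0.24961156]), 'orientation': array([ 3.41241519e-04,  8.01193901e-01,  5.98404421e-01, -6.04803664e-04]), 'wrist_force': array([0.20445086, 0.34892423, 0.36890701]), 'ft_torque': array([ 0.02415274, -0.03282479,  0.00325309]), 'finger_gap': 0.08542155893544359}
```

View pics/m1.png

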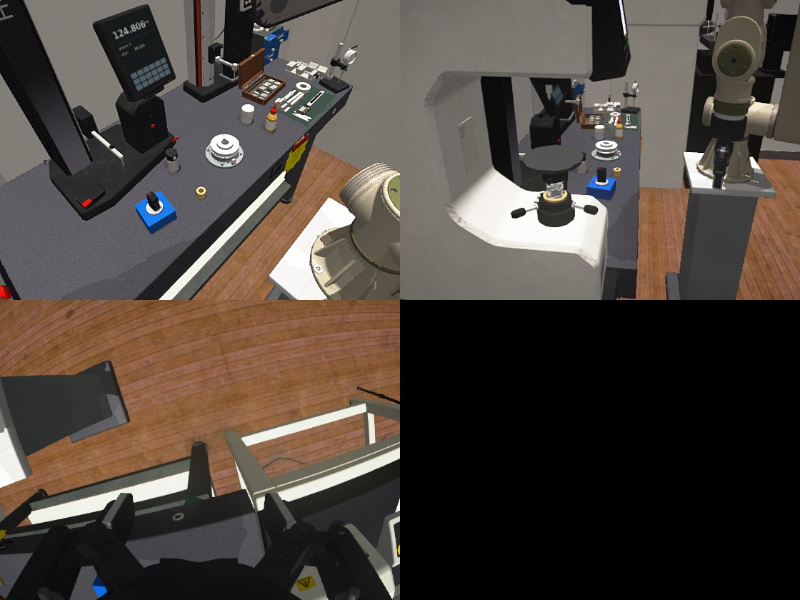

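The montage shows the scene view with the blue block at about (220,294) and the pulley at about (315,208) in full-size pixels. The bush, square and bottle stand near the two. The wrist camera sees only the floor and the table edge.

```bash
python3 - <<'E'
from h import *
c=cam('scene','s2.png'); 
for n,uv,z in [('plugtop',(213,272),.098),('blocktop',(218,290),.04),('hub',(316,196),.06),('foot',(314,216),.01),('bush',(281,269),.0135),('cyl',(241,226),.04),('bottle',(379,174),.04),('whitecup',(346,161),.03)]:
    p=onz(c,uv,z); print(n,p.round(3),np.hypot(*p[:2]).round(3))
print((-np.array(c['R']).T@np.array(c['t'])).round(3))
im=c['color'];cv2.imwrite('pics/m2.png',cv2.resize(im[130:330,170:410],(800,667),interpolation=cv2.INTER_CUBIC)[:600,:,::-1])
E
```

```text
plugtop [0.48  0.239 0.098] 0.536
blocktop [0.477 0.239 0.04 ] 0.533
hub [ 0.496 -0.085  0.06 ] 0.503
foot [ 0.486 -0.068  0.01 ] 0.49
bush [0.433 0.103 0.013] 0.445
cyl [0.571 0.093 0.04 ] 0.578
bottle [ 0.442 -0.276  0.04 ] 0.521
whitecup [ 0.545 -0.272  0.03 ] 0.609
[0.081 0.453 0.712]
```

View pics/m2.png

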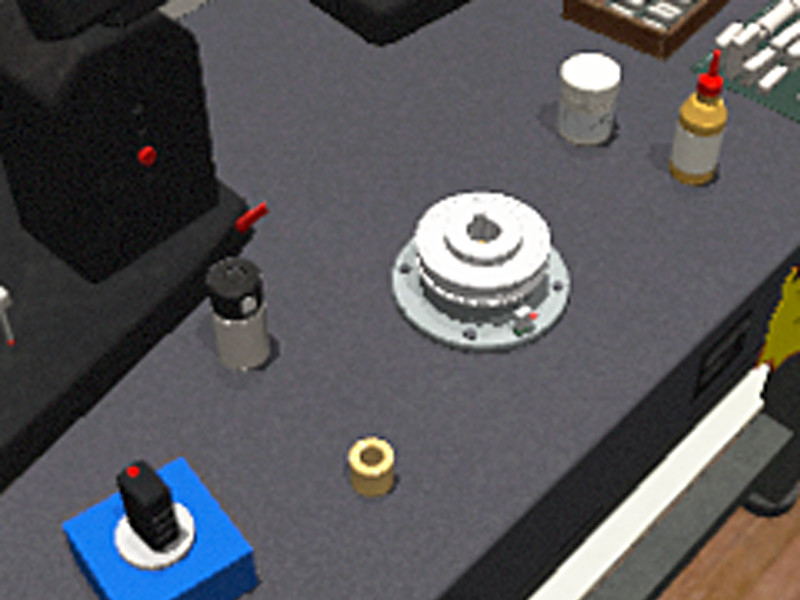

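```bash
python3 - <<'E'
from h import *
c=cam('scene')
for uv,z in [((95,285),.06),((75,265),.06),((70,270),.05),((165,225),.1),((10,410),0),((100,308),.0)]: print(uv,onz(c,uv,z).round(3))
w=cam('wrist'); print(w['K'],np.array(w['R']).round(3),(-np.array(w['R']).T@np.array(w['t'])).round(3))
E
```

```text
(95, 285) [0.651 0.406 0.06 ]
(75, 265) [0.727 0.411 0.06 ]
(70, 270) [0.732 0.424 0.05 ]
(165, 225) [0.647 0.233 0.1  ]
(10, 410) [0.575 0.625 0.   ]
(100, 308) [0.644 0.422 0.   ]
[[325.1922621    0.         277.99392573]
 [  0.         325.1922621  214.13624074]
 [  0.           0.           1.        ]] [[ 0.284  0.959 -0.001]
 [ 0.916 -0.271  0.297]
 [ 0.285 -0.085 -0.955]] [0.089 0.572 0.375]
```

Call:
carry_out(
  steps=[
    [1,-0.02,0.02,0,0,0,0],
    [1,-0.02,0.035,0,0,0,0],
    [1,-0.02,0.035,0,0,0,0],
    [1,-0.02,0.035,0,0,0,0],
    [1,-0.02,0.035,0,0,0,0],
    [1,-0.02,0.035,0,0,0,0],
    [1,-0.02,0.035,0,0,0,0],
    [1,-0.02,0.035,0,0,0,0],
    [1,-0.02,0.03,0,0,0,0],
    [1,-0.02,0.02,0,0,0,0],
    [1,0,0,0,0,0,0],
  ],
)

```text
clock: 1.68
tcp_pos: [0.4093, 0.2689, 0.2503]
orientation: [-0.0, 0.802, 0.597, -0.0]
wrist_force: [1.0, -0.7, -0.2]
finger_gap: 0.0855
```

```bash
python3 - <<'E'
from h import *
w=cam('wrist','w3.png'); print(proj(w,[.48,.239,.098],True))
E
```

```text
[270.17451078 280.03719787]
```

View pics/w3.png

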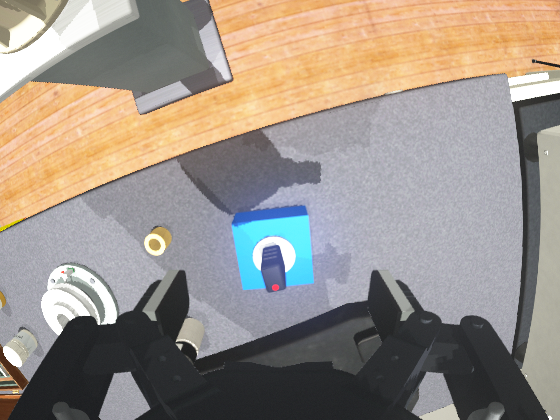

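The wrist view shows the block at (273,255), with the collar as a white ring and the red dot at (276,287). The pulley is lower left at (70,305).

```bash
python3 - <<'E'
from h import *
w=cam('wrist'); im=w['color'].astype(int)
sub=np.zeros(im.shape[:2],bool); sub[225:300,240:305]=1
m=(im.min(2)>150)&sub
n,l,st,_=cv2.connectedComponentsWithStats(m.astype(np.uint8)); k=1+np.argmax(st[1:,4])
ys,xs=np.where(l==k); P=np.array([onz(w,(x,y),.046,True)[:2] for x,y in zip(xs,ys)])
c,r=cv2.minEnclosingCircle((P*1000).astype(np.float32)); print('collar',c,r,st[k])
red=(im[...,0]>130)&(im[...,1]<80)&sub; ys,xs=np.where(red)
d=onz(w,(xs.mean(),ys.mean()),.098,True); print('dot',d,len(xs),xs.mean(),ys.mean()); v=d[:2]*1000-c; print('yaw',np.arctan2(v[1],v[0]),np.hypot(*v))
cr=w['color'][220:310,225:325]; cv2.imwrite('pics/m4.png',cv2.resize(cr,(660,594),interpolation=cv2.INTER_CUBIC)[:,:,::-1])
E
```

```text
collar (479.0778503417969, 242.02786254882812) 24.210519790649414 [252 237  43  36 740]
dot [0.48906342 0.2406398  0.098     ] 23 273.7391304347826 288.04347826086956
yaw -0.13812227013060438 10.0815803359201
```

View pics/m4.png

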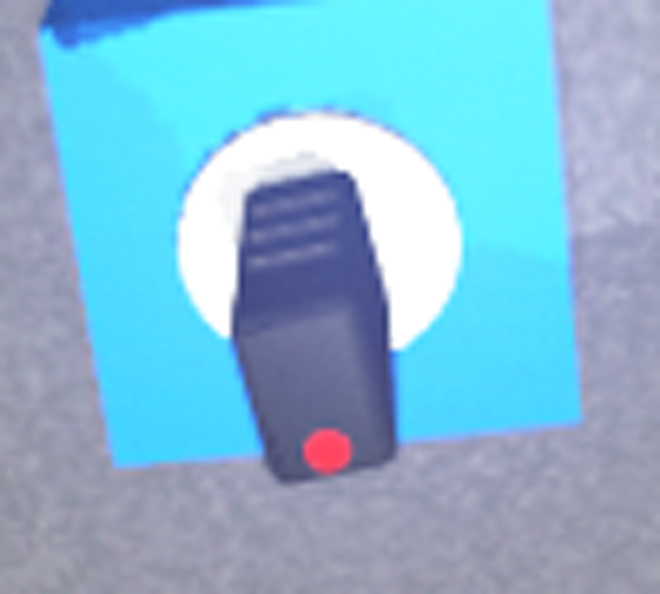

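The crop shows the handle's top face: left edge (237,335)-(275,482), front edge (275,482)-(392,462), dot at (328,452).

```bash
python3 - <<'E'
from h import *
w=cam('wrist')
f=lambda u,v: onz(w,(225+u/6.6-.42,220+v/6.6-.42),.098,True)[:2]
L=[f(237,335),f(275,482),f(392,462),f(385,310)]
for p in L: print(p.round(4))
a=L[1]-L[0]; b=L[2]-L[1]
print(np.arctan2(a[1],a[0]),np.linalg.norm(a),np.arctan2(b[1],b[0])-np.pi/2,np.linalg.norm(b), np.mean(L,0))
E
```

```text
[0.4664 0.2348]
[0.4917 0.2327]
[0.4933 0.2504]
[0.4685 0.2565]
-0.08582123237698115 0.025429516996980293 -0.08904752638871538 0.01782246042071215 [0.47998579 0.24360488]
```

Call:
carry_out(
  steps=[
    [1,-0.003,0.037,0,0,0,0],
    [1,-0.003,0.037,0,0,0,0],
    [1,0,0,0.03,0,0,-0.1],
    [1,0,0,0.04,0,0,-0.09],
    [1,0,0,0.04,0,0,0],
    [1,0,0,0.035,0,0,0],
    [1,0,0,0.02,0,0,0],
    [1,0,0,0.01,0,0,0],
    [1,0,0,0,0,0,0],
  ],
)

```text
clock: 2.95
tcp_pos: [0.4772, 0.244, 0.075]
orientation: [-0.0, 0.74, 0.672, -0.0]
wrist_force: [1.3, 0.6, -0.4]
finger_gap: 0.0853
```

```bash
python3 - <<'E'
from h import *
w=cam('wrist','w5.png')
E
```

```text
(no output)
```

View pics/w5.png

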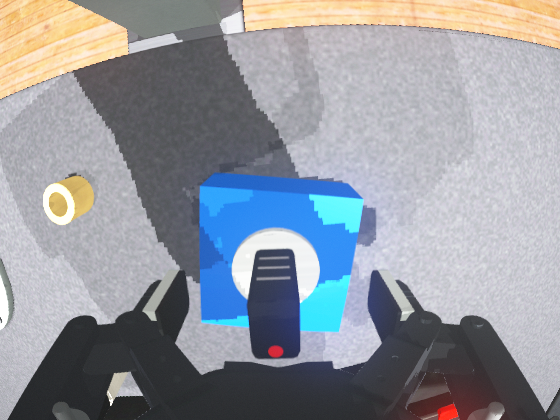

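The handle stands midway between the open jaws, its edges parallel to the view axes, with the dot at (276,351). Closing the jaws.

Call:
carry_out(
  steps=[
    [-1,0.0,0,0,0,0,0],
    [-1,0,0,0,0,0,0],
    [-1,0,0,0,0,0,0],
    [-1,0,0,0,0,0,0],
    [-1,0,0,0,0,0,0],
    [-1,0,0,0,0,0,0],
    [-1,0,0,0,0,0,0],
    [-1,0,0,0,0,0,0],
  ],
  grip_force=70,
)

```text
clock: 4.0
tcp_pos: [0.4781, 0.2435, 0.0758]
orientation: [0.0, 0.741, 0.672, 0.0]
wrist_force: [-1.1, -0.2, 4.8]
finger_gap: 0.0192
```

Call:
carry_out(
  steps=[
    [-1,0,0,-0.01,0,0,0],
    [-1,0,0,-0.02,0,0,0],
    [-1,0,0,-0.03,0,0,0],
    [-1,0,0,-0.03,0,0,0],
    [-1,0,0,-0.02,0,0,0],
    [-1,0,0,-0.01,0,0,0],
    [-1,0,0,0,0,0,0],
    [-1,0,0,0,0,0,0],
  ],
)

```text
clock: 5.0
tcp_pos: [0.4771, 0.2432, 0.1942]
orientation: [-0.0, 0.741, 0.672, -0.001]
wrist_force: [-0.1, -0.4, -2.8]
finger_gap: 0.0193
```

Call:
carry_out(
  steps=[
    [-1,-0.015,0,0,0,0,0],
    [-1,-0.03,0,0,0,0,0],
    [-1,-0.04,-0.002,0,0,0,0],
    [-1,-0.045,-0.004,0,0,0,0],
    [-1,-0.045,-0.004,0,0,0,0],
    [-1,-0.045,-0.004,0,0,0,0],
    [-1,-0.04,-0.002,0,0,0,0],
    [-1,-0.03,0,0,0,0,0],
    [-1,-0.018,0,0,0,0,0],
    [-1,-0.008,0,0,0,0,0],
    [-1,0,0,0,0,0,0],
  ],
)

```text
clock: 6.38
tcp_pos: [0.4305, -0.0698, 0.195]
orientation: [-0.0, 0.741, 0.671, -0.0]
wrist_force: [-0.1, 0.3, -1.8]
finger_gap: 0.0195
```

```bash
python3 - <<'E'
from h import *
w=cam('wrist','w6.png')
E
```

```text
(no output)
```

View pics/w6.png

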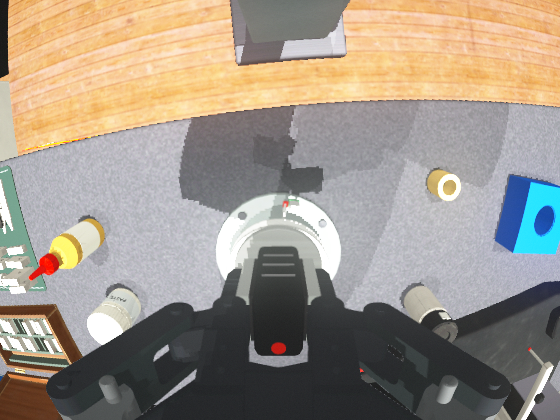

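The held plug hides the hub; the foot's pointer is at (286,204). I move about 9 cm forward so the hub shows above the collar in the view.

Call:
carry_out(
  steps=[
    [-1,-0.001,0.02,0,0,0,0],
    [-1,-0.002,0.03,0,0,0,0],
    [-1,-0.002,0.03,0,0,0,0],
    [-1,0,0.015,0,0,0,0],
    [-1,0,0,0,0,0,0],
    [-1,0,0,0,0,0,0],
  ],
)

```text
clock: 7.18
tcp_pos: [0.5239, -0.0831, 0.195]
orientation: [-0.001, 0.741, 0.672, -0.0]
wrist_force: [-1.5, -0.2, -1.4]
finger_gap: 0.0191
```

```bash
python3 - <<'E'
from h import *
w=cam('wrist','w7.png')
print(proj(w,[.495,-.083,.06],True))
cr=w['color'][110:290,160:400]; cv2.imwrite('pics/m7.png',cv2.resize(cr,(800,600),interpolation=cv2.INTER_CUBIC)[:,:,::-1])
E
```

```text
[275.32968354 175.81376642]
```

View pics/m7.png

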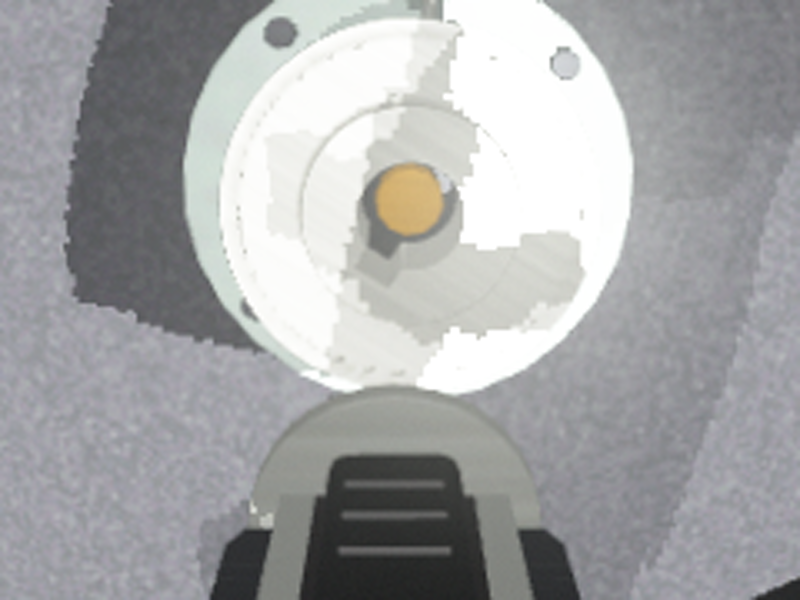

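The crop shows the hub ring centred at about (410,213), with the brass pin at (410,200). The keyway notch points down-left, its outer end at about (372,275). The held collar's top arc is at (397,386).

```bash
python3 - <<'E'
from h import *
w=cam('wrist','w8.png')
g=cv2.cvtColor(w['color'],cv2.COLOR_RGB2GRAY)[135:215,240:325]
g=cv2.createCLAHE(6,(4,4)).apply(cv2.resize(g,None,fx=7,fy=7,interpolation=cv2.INTER_CUBIC)); cv2.imwrite('pics/m8.png',g)
f=lambda u,v,z: onz(w,(160+u/3.3333-.35,110+v/3.3333-.35),z,True)[:2]*1000
def circ(uv,z):
    P=np.array([f(*p,z) for p in uv]); s=np.linalg.lstsq(np.c_[2*P,np.ones(len(P))],(P**2).sum(1),rcond=None)[0]; return s[:2].round(1),np.sqrt(s[2]+s[:2]@s[:2]).round(1)
print('hub',circ([(300,213),(520,213),(410,105),(420,322),(330,140),(490,140)],.06))
print('collar',circ([(397,386),(255,500),(540,510),(310,415),(490,415)],.1655))
a=f(372,275,.06);b=f(411,213,.06);v=a-b;print(b,np.hypot(*v),np.arctan2(v[1],v[0]))
E
```

```text
hub (array([494.5, -77.1]), np.float64(26.9))
collar (array([523.9, -83.3]), np.float64(22.8))
[493.82971579 -76.79834176] 18.24382223879892 -0.6495515289762148
```

View pics/m8.png

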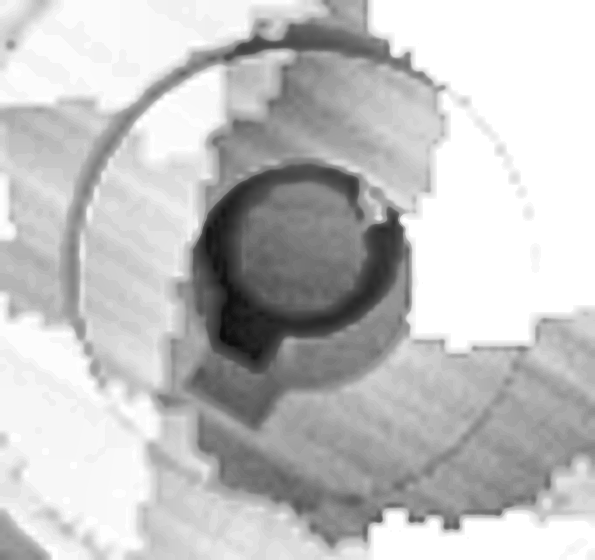

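The enhanced view gives the bore mouth as left 195, right 408, top 160, bottom 388, and the keyway's outer corners at (187,383) and (262,428).

```bash
python3 - <<'E'
from h import *
w=cam('wrist')
f=lambda u,v,z: onz(w,(240+u/7-.43,135+v/7-.43),z,True)[:2]*1000
def circ(uv,z):
    P=np.array([f(*p,z) for p in uv]); s=np.linalg.lstsq(np.c_[2*P,np.ones(len(P))],(P**2).sum(1),rcond=None)[0]; return s[:2],np.sqrt(s[2]+s[:2]@s[:2]).round(1)
h=circ([(72,260),(537,260),(300,45),(375,493),(100,160),(500,150),(90,350),(525,345)],.06)
b=circ([(195,265),(408,290),(300,160),(315,388),(395,330)],.06)
print(h,b)
p,q=f(187,383,.06),f(262,428,.06); m=(p+q)/2
e=q-p; print(np.hypot(*e),'yaw from end edge',np.arctan2(e[1],e[0])-np.pi/2)
for c in (h[0],b[0]): v=m-c; print(np.hypot(*v),np.arctan2(v[1],v[0]))
s=env.get_state();o=s['orientation'];print(s['tcp_pos'],2*np.arctan2(o[2],o[1])-np.pi/2)
E
```

```text
(array([494.5677645 , -76.80473849]), np.float64(27.1)) (array([494.25804737, -77.22058814]), np.float64(12.9))
10.34639159807646 yaw from end edge -0.6528750701769146
17.994172732135837 -0.6493766543479671
17.99686060007677 -0.6205625954953923
[ 0.52419115 -0.08346579  0.19543649] -0.09779889538318098
```

Call:
carry_out(
  steps=[
    [-1,0.001,-0.01,0,0,0,0],
    [-1,0.0015,-0.012,0,0,0,0],
    [-1,0.001,-0.008,0,0,0,0],
    [-1,0,0,0.02,0,0,0.12],
    [-1,0,0,0.025,0,0,0.12],
    [-1,0,0,0.015,0,0,0.1],
    [-1,0,0,0,0,0,0],
    [-1,0,0,0,0,0,0],
  ],
)

```text
clock: 8.32
tcp_pos: [0.4957, -0.0774, 0.136]
orientation: [0.0, 0.843, 0.537, 0.0]
wrist_force: [0.5, -0.3, -2.2]
finger_gap: 0.0193
```

```bash
python3 - <<'E'
from h import *
c=cam('scene')['color'];d=cam('side');w=cam('wrist','w9.png')['color']
s=env.get_state();o=s['orientation'];y=2*np.arctan2(o[2],o[1])
t=np.array([.4944,-.077]);e=t-s['tcp_pos'][:2]
print(s['tcp_pos'],y-np.pi/2,'tool dx,dy',e@[np.cos(y),np.sin(y)],e@[np.sin(y),-np.cos(y)],s['wrist_force'])
p=proj(d,[.4944,-.077,.06]).astype(int);print(p)
D=d['color'][p[1]-45:p[1]+30,p[0]-50:p[0]+50]
k=lambda i:cv2.resize(i,(400,300),interpolation=cv2.INTER_CUBIC)
cv2.imwrite('pics/m9.png',np.hstack([k(c[135:240,245:385]),k(D)])[:,:,::-1])
E
```

```text
[ 0.49610913 -0.07753679  0.13620219] -0.43699038826253433 tool dx,dy -0.00023698213608850185 -0.0017756992563835769 [ 0.78085832 -0.23290617 -1.78649364]
[288 199]
```

View pics/m9.png

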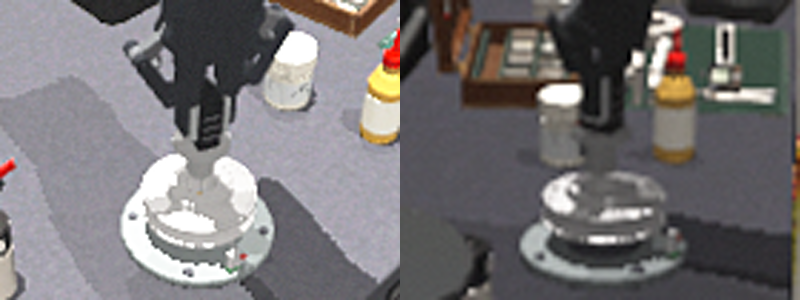

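The plug stands over the bore in both views. I trim by 1 mm and lower it until the key rests on the hub.

Call:
carry_out(
  steps=[
    [-1,0,-0.001,0.005,0,0,0],
    [-1,0,0,0.005,0,0,0],
    [-1,0,0,0.005,0,0,0],
    [-1,0,0,0.003,0,0,0],
    [-1,0,0,0.003,0,0,0],
    [-1,0,0,0,0,0,0],
    [-1,0,0,0,0,0,0],
  ],
)

```text
clock: 9.35
tcp_pos: [0.4942, -0.0764, 0.115]
orientation: [-0.0, 0.844, 0.537, 0.0]
wrist_force: [-3.6, 3.8, 7.6]
finger_gap: 0.0191
```

At z 0.115 with about 10 N of contact, the nose is in the bore and the key rests on the hub (rim contact would have been at 0.1255). Now I turn it with a light push.

Call:
carry_out(
  steps=[
    [-1,0,0,0.001,0,0,0.04],
    [-1,0,0,0,0,0,0.04],
    [-1,0,0,0,0,0,0.04],
    [-1,0,0,0.001,0,0,0.04],
    [-1,0,0,0,0,0,0.03],
    [-1,0,0,0,0,0,0],
    [-1,0,0,0.002,0,0,0],
    [-1,0,0,0,0,0,0],
  ],
)

```text
clock: 10.35
tcp_pos: [0.4943, -0.0762, 0.1099]
orientation: [-0.001, 0.891, 0.455, 0.0]
wrist_force: [-0.7, 5.0, -0.4]
finger_gap: 0.0194
```

The contact force has gone and z fell 5 mm, so the key is in the keyway. Pushing home.

Call:
carry_out(
  steps=[
    [-1,0,0,0.002,0,0,0],
    [-1,0,0,0.002,0,0,0],
    [-1,0,0,0.002,0,0,0],
    [-1,0,0,0.002,0,0,0],
    [-1,0,0,0.002,0,0,0],
    [-1,0,0,0.002,0,0,0],
    [-1,0,0,0.001,0,0,0],
    [-1,0,0,0,0,0,0],
    [-1,0,0,0,0,0,0],
  ],
)

```text
clock: 11.48
tcp_pos: [0.4943, -0.0761, 0.098]
orientation: [-0.001, 0.891, 0.455, 0.0]
wrist_force: [-4.0, 7.2, 10.1]
finger_gap: 0.0193
```

Call:
carry_out(
  steps=[
    [-1,0,0,0.001,0,0,0],
    [-1,0,0,0.001,0,0,0],
    [-1,0,0,0.001,0,0,0],
    [-1,0,0,0,0,0,0],
    [-1,0,0,0,0,0,0],
  ],
)

```text
clock: 12.1
tcp_pos: [0.4943, -0.0761, 0.0958]
orientation: [-0.001, 0.891, 0.455, 0.0]
wrist_force: [-5.5, 6.9, 15.4]
finger_gap: 0.0195
```

Call:
carry_out(
  steps=[
    [-1,0,0,0.001,0,0,0],
    [-1,0,0,0,0,0,0],
    [-1,0,0,0,0,0,0],
  ],
)

```text
clock: 12.48
tcp_pos: [0.4943, -0.076, 0.0958]
orientation: [-0.0, 0.891, 0.455, 0.001]
wrist_force: [-9.1, 8.2, 23.4]
finger_gap: 0.0195
```

Call:
carry_out(
  steps=[
    [-1,0,0,0.001,0,0,0],
    [-1,0,0,0,0,0,0],
    [-1,0,0,0,0,0,0],
  ],
)

```text
clock: 12.85
tcp_pos: [0.4943, -0.076, 0.0957]
orientation: [-0.0, 0.891, 0.455, 0.001]
wrist_force: [-11.7, 9.1, 30.5]
finger_gap: 0.0192
```

z stays at 0.0957 (0.0955 expected at home) while the force climbs, so it has reached a hard stop. Next a check of the pointer and the collar gap.

```bash
python3 - <<'E'
from h import *
c=cam('scene','s10.png')['color'];w=cam('wrist','w10.png')['color']
k=lambda i:cv2.resize(i,(400,300),interpolation=cv2.INTER_CUBIC)
cv2.imwrite('pics/m10.png',np.vstack([np.hstack([k(c[165:240,265:365]),k(c[210:240,305:345])]),np.hstack([k(w[100:310,140:420]),k(w[60:165,210:350])])])[:,:,::-1])
E
```

```text
(no output)
```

View pics/m10.png

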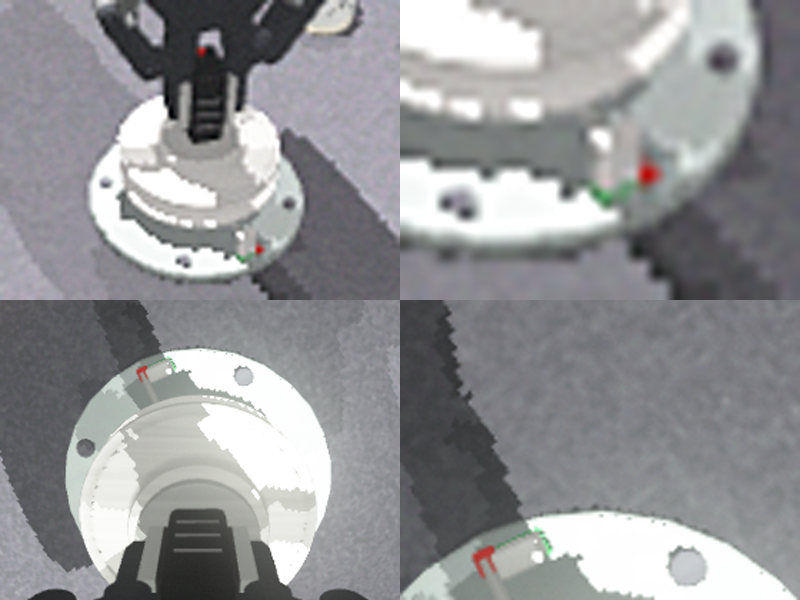

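The red pointer has sunk to the green line and the collar sits on the hub with no visible gap. Handing in.

```bash
python3 - <<'E'
from h import *
s=env.get_state();print(s['clock'],s['tcp_pos'],s['wrist_force'],s['finger_gap'],s['orientation']); print(env.hand_in())
E
```

```text
12.95 [ 0.49428132 -0.07600701  0.09572521] [-11.14540382   8.8565016   31.49350759] 0.019278596689621872 [-1.39584997e-04  8.90658119e-01  4.54673008e-01  7.43167224e-04]
the job is handed in; nothing more can be done
None
```

The keyed plug gauge is fully home in the pulley, and I handed the job in at about 13 s with the gripper still holding it and pushing down. `hand_in()` gives no verdict.

**What I did:** I gripped the gauge at 70 N and lifted it clear of the storage block. I started its nose in the bore about 0.2 rad off the keyway, until the key rested on the hub at TCP z 0.115. I then turned it to yaw −0.63, where the key dropped in, and pushed it home against the stop. The camera had put the keyway at −0.62 to −0.65.

**Last checks:**
- **Depth:** TCP z was 0.0957, against 0.0955 expected at home. It stayed there while the push rose from 15 to about 31 N.
- **Position:** the tool axis was about 1 mm from the bore centre I measured, and the tool was vertical.
- **Grip:** the opening was 19.3 mm on the 20 mm handle.
- **Pusher:** the red pointer was at the green line, and no gap showed between collar and hub.

A sideways force of about 14 N remained at the end, consistent with the roughly 1 mm offset. I did not re-measure the bush, cylinder square or bottle afterwards. The path kept clear of them, and no unexpected contact force showed in the readings at the end of each move.

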